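# Load a punch into a die set and hold the halves shut

### The job

First stand the steel punch upright in the bore of the bolted-down lower half of the die set and let go of it. Then put the upper half on over the dowels, press it fully home against the spring lifter pins and finish while still holding it pressed flush, so that I can put the screws in: do not let go. Leave the glue bottle, the masking tape and the spring clamp where they are.

Things in the scene. Friction and masses are not known exactly. Their poses are not given: they have to be found in the camera images.
- lower_half: Lower half of the die set: dark steel block 64 (x) x 130 (y) x 30 mm, bolted to the table (fixed), yaw within 0.35 rad. A foot strip 22 mm wide, 8 mm high runs along front and back (106 mm in x over all); its 4 screw heads reach 14 mm high. A blind bore for the punch in the middle of the top, two upright dowels beside it along y. Origin: centre of the underside, on the table; z up.
- bore_floor (a point): Centre of the floor of the lower half's bore, 10 mm above its underside. The bore is round, 22 mm in diameter, 20 mm deep, with a small chamfer.
- top_face (a point): Centre of the lower half's top face (mouth of the bore), 30 mm above its underside.
- thick_dowel (a point): Top of the thick dowel, 18 mm in diameter, on the lower half at x = 0, y = +45 mm. Both dowels rise 44 mm above the top face, to z = 74 mm; their last 8 mm are tapered.
- thin_dowel (a point): Top of the thin dowel, 12 mm in diameter, on the lower half at x = 0, y = -45 mm.
- lifter (a joint): Travel (m) of the spring lifter in the lower half: two 8 mm pins moving as one, at x, y = (20, 24) and (-20, -24) mm. 0: pins 6 mm proud of the top face; 0.006: flush. The spring pushes up with 6 N at 0, 12 N at flush, more than the upper half weighs (3 to 5 N), so the halves part by 4 to 6 mm unless held pressed; pressing flush takes 7 to 9 N more.
- lifter_pin (a point): Centre of the top of the lifter pin on the thick-dowel side.
- upper_half: Upper half, bare light steel, loose, 0.3 to 0.5 kg; lies right way up on the table, left or right of the lower half, yaw within 0.4 rad. Plate 60 (x) x 126 (y) x 22 mm; through holes at x = 0: 20 mm wide at y = +45 mm, 14 mm at y = -45 mm, so it fits one way only, its axes along the lower half's. Origin: centre of the underside; home, it lies 30 mm above the lower half's origin.
- grip_block (a point): Middle of the square block on the upper half's plate, to grip it by: 46 x 46 mm, flat sides square to x and y, from 22 to 48 mm above the underside (this point at 36 mm). Under it, open below, a blind bore 26 mm in diameter and 40 mm deep clears the punch.
- punch: Plain round steel punch, 20 mm in diameter, 54 mm tall, chamfered at foot (3 mm) and head (5 mm), loose, 0.1 to 0.15 kg; stands upright on the table, on the other side from the upper half. Not the short stepped die far back by the glue tin. Origin: centre of its foot; z up its axis. Fully down in the bore it stands 34 mm proud of the top face.
- glue_bottle: Bystander: white glue bottle, 53 mm in diameter, 165 mm tall, standing. Origin: centre of its underside.
- masking_tape: Bystander: roll of masking tape lying flat, 107 mm in diameter, 25 mm high. Origin: centre of its underside.
- spring_clamp: Bystander: spring clamp lying flat, 58 x 111 x 21 mm. Origin: centre of its underside.

How it is judged:
On the way, in this order (a step that is already met when the one before it is completed fails the run):
1. the punch stands fully down in the bore, let go (horizontal distance between punch and bore_floor below 0.003 m and z of punch in the frame of lower_half below 0.0125 m and angle between punch's own z axis and vertical below 0.1 rad and not (contact force between the fingers and punch above 0.2 N)), for 0.2 s.
2. the upper half is on both dowels, the punch still in the bore (horizontal distance between punch and bore_floor below 0.003 m and z of punch in the frame of lower_half below 0.0125 m and angle between punch's own z axis and vertical below 0.1 rad and horizontal distance between upper_half and top_face below 0.003 m and angle between the x axis of upper_half and the x axis of lower_half, either way round below 0.05 rad and angle between upper_half's own z axis and vertical below 0.06 rad and z of upper_half in the frame of lower_half below 0.05 m), for 0.05 s.
At the end, for the whole second after the job is handed in: In the last second the punch stands in the bore (foot within 2.5 mm of the floor, 3 mm of centre, 0.1 rad of upright); the fingers (over 2 N) hold the upper half on the dowels: centred to 3 mm, aligned to 0.05 rad, level to 0.06 rad, at rest, within 1.8 mm of flush, lifter in by over 4.2 mm (horizontal distance between punch and bore_floor below 0.003 m and z of punch in the frame of lower_half below 0.0125 m and angle between punch's own z axis and vertical below 0.1 rad and horizontal distance between upper_half and top_face below 0.003 m and angle between the x axis of upper_half and the x axis of lower_half, either way round below 0.05 rad and angle between upper_half's own z axis and vertical below 0.06 rad and z of upper_half in the frame of lower_half between 0.027 and 0.0318 m and value of joint lifter above 0.0042 m and contact force between the fingers and upper_half above 2 N and linear speed of upper_half below 0.02 m/s); the arm keeps its last pose, push and grip.
It fails at once if the glue bottle is shifted by more than 30 mm (distance of glue_bottle from where it was at the start of the episode above 0.03 m).
It fails at once if the roll of masking tape is shifted by more than 30 mm (distance of masking_tape from where it was at the start of the episode above 0.03 m).
It fails at once if the spring clamp is shifted by more than 30 mm (distance of spring_clamp from where it was at the start of the episode above 0.03 m).
It also fails if it takes over 61 s, if anything falls off the work surface, if the arm or the gripper's body presses on something with over 40 N, if the wrist force passes 120 N, or if a joint passes its speed limit or range.

### The arm

A 7-joint arm with a two-finger parallel gripper is mounted at the origin on a cart in front of the work surface, level with it; the furniture and walls round the work are solid. World frame = base frame: x ahead of the robot, y to its left, z up, the work surface at z = 0. Lengths are in m, angles in rad, forces in N, time in s.
With the tool pointing down it reaches from about 0.4 to 0.85 m from the base axis. Payload 10.4 kg.
Tool frame: the origin (TCP) lies midway between the tips of the shut fingers; the grasp point (between the pads) lies 19 mm behind it; z points along the fingers, y is the line along which they close (so a half turn about z gives the same grasp; the last joint's range is limited). The gripper opens to 87 mm and grips with 3 to 60 N. Pads are 19 mm wide; open, the fingers measure 117 mm over their backs; the gripper's body (75 mm by 190 mm) begins 51 mm behind the grasp point.
Start: joints at [-1.2, 0.332, -0.065, 1.46, 0.022, 1.35, -0.088], TCP at [0.24, 0.577, 0.223] pointing down, gripper open.
Joint ranges: [-2.6, 2.6], [-0.5, 2.12], [-1.47, 1.34], [0.16, 2.42], [-1.27, 4.41], [0.06, 2.06], [-2.6, 2.6]. Speed limits (rad/s): [2.22, 2.22, 2.79, 2.79, 3.14, 3.14, 3.14].

### API

Orientations are given as a unit quaternion [x, y, z, w].
In Python, from bench import r gives the robot as it stands.
- The arm moves only by the tool apply_moves, never from a script. Its argument "steps" is a list of rows, each a list of 7 numbers: the turn, a rotation vector about the tool's x, y, z in rad, then the shift along the tool's x, y, z in mm, then the opening, from -1 (shut) to 1 (fully open). In form: [[ax, ay, az, x, y, z, claw], ...]. A call has 1 to 20 rows; each row is the pose to reach, as a shift and turn from the pose commanded when the call began, along the tool's axes at that moment; what a row does not reach only later rows make up. A row lasts 1/12 s, in which the tool goes at most 41.7 mm and 7.16 degrees, less where a joint would pass 70% of its speed; a pose out of reach is approached as far as the arm can. A call with a gripper value outside its range is refused whole. The fingers move at their own pace and stop on an object; "force" is the grip in N (left out, the last holds). Time passes only in rows, so rows that repeat a pose let the fingers close. It gives the time, the measured TCP pose, the force, the opening and the grip force at its end, in the units of the state.
- r.read_state(): the state, without advancing time (a new reading comes with each control period).
- r.camera(name): name is "side" or "top"; returns a dict with "pixels" (384x512x3 uint8, red, green, blue), "z_map" (384x512 float32, m along the optical axis (not along the pixel's ray), 0 where there is no reading), "fovy" (degrees; the focal length in pixels is half the picture's height over the tangent of half this angle, whatever the lens; pixels are square), "cx", "cy" (the principal point, pixels), "position" and "orientation" of the camera in the world. Camera axes: x right, y down, z forward; pixel columns grow to the right and rows downward; lengths in m; the calibration is good to about 2 mm. A picture is of the moment at which its call begins.
- r.close_job(): hands the job in; it is judged then, once.
The state is a dict: "time": time; "joint_positions": joint angles; "joint_vel": joint speeds; "joint_torque": joint torques, N m; "ee_pos": TCP position; "eef_rot": TCP orientation; "ft_force": force on the tool from outside, world axes, zero at the start; "torque": the same for the moment, N m; "width": finger opening in m; "grip_force": force on a finger pad.
Only numpy, scipy, OpenCV 4.12 (cv2) and the standard library are available. Lean on these libraries where they do the work, as an engineer would, in place of code of your own. Each camera call takes 0.05 s, during which the arm holds its last target. There are 200 camera calls.

## Working session

There is one attempt and no reset: what is moved stays moved. The work goes in short steps, Python scripts to look and compute and a tool call to move; the robot and the scene stay as the last step left them, time stands still between calls to the robot, and variables do not carry over. Pictures are saved under pics/ and viewed, at most 10 in all, crops included, and the job is handed in when it is done.

Besides the shell and the picture viewer there is one more tool, called after ">>>" as name(argument=value, ...) on one line, values as JSON. apply_moves: Moves the arm, as the interface text tells. Its arguments: {"type":"object","properties":{"steps":{"type":"array","items":{"type":"array","items":{"type":"number"}}},"force":{"type":"number"}},"required":["steps"]}

```bash
ls; mkdir -p pics; cat > h.py <<'E'
import numpy as np, cv2
from scipy.spatial.transform import Rotation as R
from bench import r
def cloud(c):
    h,w=c["z_map"].shape; f=h/2/np.tan(np.radians(c["fovy"])/2)
    v,u=np.mgrid[:h,:w]; z=c["z_map"]
    p=np.stack([(u-c["cx"])/f*z,(v-c["cy"])/f*z,z],-1)
    P=p@R.from_quat(c["orientation"]).as_matrix().T+np.array(c["position"])
    P[z==0]=np.nan
    return P
def save(c,n): cv2.imwrite("pics/"+n,c["pixels"][...,::-1])
E
python3 - <<'E'
from h import *
s=r.read_state(); print({k:np.round(v,3) for k,v in s.items()})
for n in("top","side"):
    c=r.camera(n); save(c,n+"0.png"); print(n,c["position"],c["orientation"],c["fovy"],c["cx"],c["cy"])
    np.savez(n+"0.npz",P=cloud(c),px=c["pixels"])
E
```

```text
pics
{'time': np.float64(0.0), 'joint_positions': array([-1.2  ,  0.333, -0.065,  1.461,  0.022,  1.35 , -0.088]), 'joint_vel': array([-0.002, -0.002, -0.001,  0.001,  0.002,  0.   , -0.001]), 'joint_torque': array([ 0.0000e+00, -6.2325e+01,  2.5000e-02, -3.8989e+01, -6.1000e-02,
        4.0000e-02,  0.0000e+00]), 'ee_pos': array([0.24 , 0.577, 0.222]), 'eef_rot': array([ 0.196,  0.981, -0.001, -0.   ]), 'ft_force': array([-0.637,  0.042, -0.024]), 'torque': array([-0.04 , -0.019, -0.046]), 'grip_force': np.float64(0.0), 'width': np.float64(0.087)}
top [ 0.53657667 -0.02439686  0.9289402 ] [-0.6969794   0.71590453 -0.03292089  0.02483199] 56.951194964644706 254.0500139566402 192.72400675414934
side [ 0.13429475 -0.69932517  0.40180254] [ 0.78648771 -0.255652    0.16348946 -0.53791295] 53.92431827702719 258.1610910688647 188.14616015265213
```

View pics/top0.png

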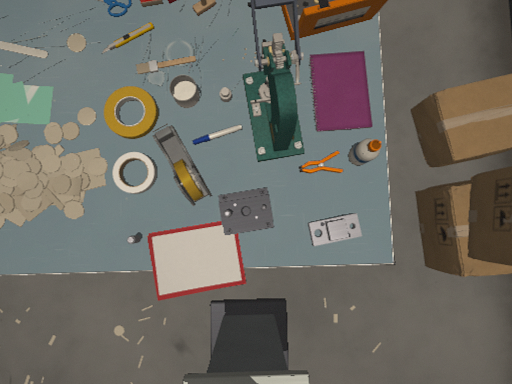

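View pics/side0.png

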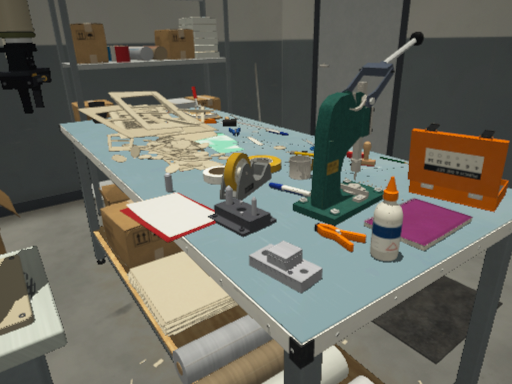

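The top view shows the lower half at (246,211), the upper half at (335,230) and the punch at (135,238). The press (275,115) and tape dispenser (180,165) are tall obstacles nearby. Next I measure the three parts.

```bash
python3 - <<'E'
from h import *
d=np.load("top0.npz");P=d["P"];px=d["px"]
def sel(u0,u1,v0,v1,za,zb):
    Q=P[v0:v1,u0:u1].reshape(-1,3); return Q[(Q[:,2]>za)&(Q[:,2]<zb)]
def rect(Q,n):
    (c,s,a)=cv2.minAreaRect((Q[:,:2]*1000).astype(np.float32)); print(n,len(Q),"c",np.round(c,1),"size",np.round(s,1),"ang",round(a,2),"z",np.round(np.median(Q[:,2])*1000,1),"mean",np.round(Q.mean(0)*1000,1))
rect(sel(210,285,180,242,.024,.034),"lower top")
rect(sel(210,285,180,242,.004,.011),"foot")
rect(sel(215,247,180,242,.055,.08),"dowelL")
rect(sel(247,280,180,242,.055,.08),"dowelR")
rect(sel(300,370,205,250,.015,.028),"plate")
rect(sel(300,370,205,250,.042,.055),"block")
rect(sel(120,147,225,250,.045,.06),"punch top")
rect(sel(120,147,225,250,.02,.06),"punch all")
print("table",np.nanmedian(P[250:260,260:300].reshape(-1,3),0))
# surroundings heights near parts
for n,(u0,u1,v0,v1) in dict(tape=(150,212,120,206),press=(240,305,30,165),clamp=(295,345,148,175),white=(110,158,150,195),clip=(148,248,222,300),bottle=(348,385,135,165)).items():
    Q=sel(u0,u1,v0,v1,.004,.6); print(n,np.round(Q.min(0),3),np.round(Q.max(0),3))
t=cv2.resize(px[180:250,120:375],None,fx=3,fy=3,interpolation=cv2.INTER_CUBIC); cv2.imwrite("pics/crop.png",t[...,::-1])
E
```

```text
lower top 1145 c [567.5  -1.8] size [162.6  84.9] ang 86.45 z 30.1 mean [566.  -14.4  30. ]
foot 966 c [556.8  -1.2] size [164.1 139.8] ang 89.62 z 7.6 mean [550.6   2.8   7.4]
dowelL 44 c [559.4  30.7] size [15.6 15.4] ang 44.43 z 70.2 mean [559.2  30.4  69.9]
dowelR 19 c [571.5 -58.4] size [9.8 9.7] ang 89.4 z 69.2 mean [571.4 -57.9  69.5]
plate 733 c [ 512.3 -241.3] size [ 60.1 126.7] ang 10.03 z 22.1 mean [ 512.8 -239.8   22.2]
block 350 c [ 512.3 -240.5] size [46.3 45.7] ang 9.68 z 48.4 mean [ 512.3 -240.3   48.3]
punch top 53 c [501.1 268.4] size [18.2 17.2] ang 89.81 z 52.4 mean [501.9 268.3  52. ]
punch all 80 c [502.4 268.6] size [19.3 17.7] ang 29.5 z 50.6 mean [502.5 266.4  45.6]
table [ 4.49808167e-01 -9.78340461e-02 -3.39378731e-06]
tape [0.583 0.073 0.004] [0.812 0.235 0.125]
press [ 0.683 -0.176  0.004] [ 1.05e+00 -1.00e-03  3.04e-01]
clamp [ 0.66  -0.269  0.004] [ 0.725 -0.145  0.026]
white [0.619 0.218 0.004] [0.73  0.325 0.03 ]
clip [ 0.346 -0.016  0.004] [0.539 0.241 0.035]
bottle [ 0.677 -0.372  0.004] [ 0.73  -0.287  0.167]
```

View pics/crop.png

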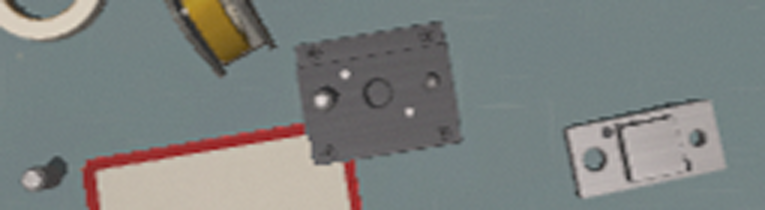

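```bash
cat >> h.py <<'E'
def goal(x,y,z,yaw,st=None):
    "target TCP in mm, tool y axis at angle yaw (deg), pointing down -> row numbers"
    s=st or r.read_state(); T=R.from_quat(s["eef_rot"]); a=np.radians(yaw)
    ty=np.array([np.cos(a),np.sin(a),0]); tz=np.array([0,0,-1.]); 
    G=R.from_matrix(np.c_[np.cross(ty,tz),ty,tz])
    d=T.inv().apply(np.array([x,y,z])-np.array(s["ee_pos"])*1000)
    print("rot",np.round((T.inv()*G).as_rotvec(),4),"shift",np.round(d,1),"at",np.round(np.array(s["ee_pos"])*1000,1))
E
python3 - <<'E'
from h import *
P=np.load("top0.npz")["P"]
Q=P[175:245,205:290].reshape(-1,3); Q=Q[~np.isnan(Q[:,0])]*1000
c=np.array([565.4,-13.9])
for it in range(2):
  T=Q[(abs(Q[:,2]-30)<3)]
  for yaw in (.125,.135,.145,.155):
    C,S=np.cos(yaw),np.sin(yaw); M=np.array([[C,S],[-S,C]]); L=(T[:,:2]-c)@M.T
    k=(abs(L[:,0])<38)&(abs(L[:,1])<70); L=L[k]
    print(yaw,len(L),np.round(np.percentile(L,[.5,99.5],axis=0),1).tolist())
  break
L=(Q[:,:2]-c)@np.array([[np.cos(.135),np.sin(.135)],[-np.sin(.135),np.cos(.135)]]).T
k=(np.hypot(*L.T)<16)&(Q[:,2]<26); print("bore deep pts",k.sum(),L[k].min(0),L[k].max(0),Q[k].mean(0))
k=(Q[:,2]>33)&(Q[:,2]<40); print("pins",np.c_[L[k],Q[k,2]].round(1).tolist()[:20])
k=(abs(Q[:,2]-8)<3)&(abs(L[:,0])<60)&(abs(L[:,1])<68); print("foot",np.percentile(L[k],[.5,99.5],axis=0).round(1))
goal(501.5,268.4,110,7.7)
E
```

```text
0.125 1083 [[-31.3, -64.1], [32.2, 64.8]]
0.135 1083 [[-31.3, -64.3], [32.1, 64.8]]
0.145 1083 [[-31.5, -64.2], [31.9, 64.7]]
0.155 1083 [[-31.8, -64.2], [32.2, 64.7]]
bore deep pts 59 [ -9.17026764 -10.42864261] [10.280468   10.82104053] [565.84026334 -13.32918259  10.20995109]
pins [[79.8, 89.5, 35.6], [74.4, 87.8, 35.3], [68.5, 85.6, 39.8], [61.2, 84.9, 33.8], [58.8, 87.5, 36.5], [58.5, 85.1, 35.3], [24.6, -60.7, 33.1], [30.9, 41.0, 33.5], [13.7, -48.6, 33.5], [12.1, -58.6, 33.3], [23.2, 26.6, 37.2], [22.8, 24.2, 36.8], [22.5, 21.7, 35.7], [20.7, 27.0, 36.9], [19.9, 22.1, 36.4], [16.4, -0.3, 34.1], [7.9, -52.7, 33.9], [18.3, 27.5, 36.1], [17.9, 25.0, 36.1], [17.5, 22.5, 35.5]]
foot [[-57.7 -63.9]
 [ 53.1  65.1]]
rot [-1.1000e-03  7.0000e-04  1.0426e+00] shift [-360.1 -184.2  112.1] at [239.7 576.8 221.9]
```

>>> apply_moves(steps=[[0,0,1.048,-360,-184,112,1],[0,0,1.048,-360,-184,112,1],[0,0,1.048,-360,-184,112,1],[0,0,1.048,-360,-184,112,1],[0,0,1.048,-360,-184,112,1],[0,0,1.048,-360,-184,112,1],[0,0,1.048,-360,-184,112,1],[0,0,1.048,-360,-184,112,1],[0,0,1.048,-360,-184,112,1],[0,0,1.048,-360,-184,112,1],[0,0,1.048,-360,-184,112,1],[0,0,1.048,-360,-184,112,1],[0,0,1.048,-360,-184,112,1],[0,0,1.048,-360,-184,112,1],[0,0,1.048,-360,-184,112,1]], force=20)

```text
time: 1.35
ee_pos: [0.5008, 0.2708, 0.1108]
eef_rot: [0.659, 0.752, 0.0, -0.0]
ft_force: [0.2, -0.0, -0.2]
width: 0.0873
grip_force: 0.0
```

```bash
python3 - <<'E'
from h import *
goal(501.5,268.4,25,8)
c=r.camera("side"); P=cloud(c).reshape(-1,3)*1000
k=(abs(P[:,0]-502)<20)&(abs(P[:,1]-268)<20)&(P[:,2]>8)&(P[:,2]<62); Q=P[k]
print(len(Q),Q.min(0),Q.max(0),np.median(Q,0))
E
```

```text
rot [ 0.0001 -0.0008 -0.008 ] shift [-2.5  0.3 85.8] at [500.8 270.8 110.8]
114 [491.8394911  260.49334817   8.51516698] [511.3531545  278.79665835  53.95027668] [498.78635831 265.50904135  31.98569812]
```

>>> apply_moves(steps=[[0,0,0,-2,0,30,1],[0,0,0,-2,0,60,1],[0,0,0,-2,0,86,1],[0,0,0,-2,0,86,1],[0,0,0,-2,0,86,1],[0,0,0,-2,0,86,-1],[0,0,0,-2,0,86,-1],[0,0,0,-2,0,86,-1],[0,0,0,-2,0,86,-1],[0,0,0,-2,0,86,-1],[0,0,0,-2,0,86,-1],[0,0,0,-2,0,86,-1],[0,0,0,-2,0,86,-1],[0,0,0,-2,0,86,-1],[0,0,0,-2,0,86,-1]])

```text
time: 2.65
ee_pos: [0.5019, 0.2672, 0.0245]
eef_rot: [0.66, 0.751, -0.0, -0.0]
ft_force: [0.3, -0.0, -0.4]
width: 0.0281
grip_force: 0.0
```

```bash
python3 - <<'E'
from h import *
goal(501.5,269,170,8); goal(565.7,-13.6,170,8)
E
```

```text
rot [-0.0001 -0.     -0.0106] shift [ 1.900e+00 -1.000e-01 -1.455e+02] at [501.9 267.2  24.5]
rot [-0.0001 -0.     -0.0106] shift [-286.6   27.2 -145.5] at [501.9 267.2  24.5]
```

>>> apply_moves(steps=[[0,0,0,1.5,0,0,-1],[0,0,0,1.5,0,0,-1],[0,0,0,1.5,0,0,-1],[0,0,0,1.5,0,0,-1],[0,0,0,1.5,0,0,-1],[0,0,0,1.5,0,-30,-1],[0,0,0,1.5,0,-60,-1],[0,0,0,1.5,0,-95,-1],[0,0,0,1.5,0,-130,-1],[0,0,0,1.5,0,-150,-1],[0,0,0,1.5,0,-150,-1]], force=30)

```text
time: 3.57
ee_pos: [0.5039, 0.2697, 0.1797]
eef_rot: [0.66, 0.751, 0.004, 0.001]
ft_force: [0.9, 0.2, -1.4]
width: 0.0195
grip_force: 30.0
```

```bash
python3 - <<'E'
from h import *
print(r.read_state()["width"],r.read_state()["grip_force"])
goal(565.7,-13.6,170,8)
E
```

```text
0.019460313888636872 29.962990522581094
rot [ 0.0068 -0.0038 -0.011 ] shift [-288.9   24.9    8.7] at [503.9 269.7 179.7]
```

>>> apply_moves(steps=[[0,0,0,-35,3,0,-1],[0,0,0,-70,6,0,-1],[0,0,0,-105,9,0,-1],[0,0,0,-140,12,0,-1],[0,0,0,-175,15,0,-1],[0,0,0,-210,18,0,-1],[0,0,0,-245,21,0,-1],[0,0,-0.01,-270,23,0,-1],[0,0,-0.01,-285,25,0,-1],[0,0,-0.01,-288,25,0,-1],[0,0,-0.01,-288,25,0,-1],[0,0,-0.01,-288,25,0,-1],[0,0,-0.01,-288,25,0,-1],[0,0,-0.01,-288,25,0,-1],[0,0,-0.01,-288,25,0,-1],[0,0,-0.01,-288,25,0,-1]])

```text
time: 4.9
ee_pos: [0.5635, -0.013, 0.1745]
eef_rot: [0.656, 0.755, 0.0, -0.0]
ft_force: [0.8, 0.2, -1.4]
width: 0.019
grip_force: 30.0
```

```bash
python3 - <<'E'
from h import *
s=r.read_state(); print(np.round(s["joint_vel"],3), s["eef_rot"]); goal(565.7,-13.6,80,8)
c=r.camera("side"); save(c,"side1.png"); np.savez("side1.npz",P=cloud(c)); P=cloud(c).reshape(-1,3)*1000
e=np.array(s["ee_pos"])*1000
k=(np.hypot(P[:,0]-e[0],P[:,1]-e[1])<17)&(P[:,2]>e[2]-40)&(P[:,2]<e[2]-3); Q=P[k]
print(len(Q))
for za,zb in((-30,-20),(-20,-12),(-12,-3)):
    q=Q[(Q[:,2]-e[2]>za)&(Q[:,2]-e[2]<zb)]; 
    if len(q): print(za,len(q),q.min(0)-e,q.max(0)-e,q.mean(0)-e)
E
```

```text
[ 0.005  0.001  0.004 -0.002 -0.001 -0.     0.003] [ 6.55904287e-01  7.54844058e-01  9.94249015e-05 -6.93685165e-05]
rot [ 0.0001 -0.0002  0.0004] shift [-0.9  2.1 94.5] at [563.5 -13.  174.5]
78
-30 15 [ -9.92042583  -5.05565429 -25.23684299] [  3.842188     6.54925429 -20.30314635] [ -4.739621    -1.32498679 -22.09803595]
-20 30 [-11.54789595  -6.2650921  -19.965364  ] [  5.04642406   7.22191881 -12.28527269] [ -4.66652252  -2.33280886 -16.00184808]
-12 33 [-10.2720393   -8.9096508  -11.88382543] [ 5.37478012  6.6274151  -3.31082533] [-3.98263996 -2.42975397 -7.90270512]
```

View pics/side1.png

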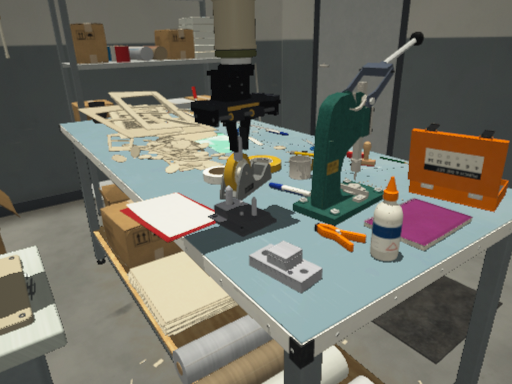

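The side view shows the punch upright in the fingers at about (237,160), above the lower half. Next I fit circles to the punch and dowels in this same view.

```bash
cat >> h.py <<'E'
from scipy.optimize import least_squares
def circ(P,c0,rad,za,zb,gate=4):
    "fit a vertical cylinder of known radius (mm)"
    c=np.array(c0,float)
    for it in range(4):
        d=np.hypot(P[:,0]-c[0],P[:,1]-c[1]); k=(abs(d-rad)<gate+2*(it==0))&(P[:,2]>za)&(P[:,2]<zb); Q=P[k]
        c=least_squares(lambda p:np.hypot(Q[:,0]-p[0],Q[:,1]-p[1])-rad,c,loss="soft_l1").x
    d=np.hypot(Q[:,0]-c[0],Q[:,1]-c[1])-rad
    print("circ",np.round(c,2),"n",len(Q),"rms",np.round(d.std(),2)); return c
E
python3 - <<'E'
from h import *
P=np.load("side1.npz")["P"].reshape(-1,3)*1000
e=np.array(r.read_state()["ee_pos"])*1000
for a,b in((-22,-3),(-22,-12),(-12,-3)): circ(P,e[:2],10,e[2]+a,e[2]+b)
A=circ(P,(559.4,30.7),9,40,64);B=circ(P,(571.5,-58.4),6,40,64)
print((A+B)/2,np.linalg.norm(A-B),np.arctan2(-(A-B)[0],(A-B)[1]))
P0=np.load("side0.npz")["P"].reshape(-1,3)*1000
A=circ(P0,(559.4,30.7),9,40,64);B=circ(P0,(571.5,-58.4),6,40,64)
print((A+B)/2,np.linalg.norm(A-B),np.arctan2(-(A-B)[0],(A-B)[1]))
E
```

```text
circ [563.39  -8.5 ] n 71 rms 1.01
circ [563.31  -8.47] n 38 rms 0.97
circ [563.47  -8.53] n 33 rms 1.04
circ [559.16  34.32] n 64 rms 1.15
circ [571.54 -55.22] n 51 rms 1.05
[565.35227095 -10.44582872] 90.3930824395203 0.1374008922029535
circ [559.74  34.4 ] n 66 rms 1.08
circ [570.87 -54.97] n 48 rms 1.02
[565.3038715 -10.2863317] 90.06261998349957 0.12386140358270804
```

>>> apply_moves(steps=[[0,0,0,-2.1,1.7,30,-1],[0,0,0,-2.1,1.7,60,-1],[0,0,0,-2.1,1.7,90,-1],[0,0,0,-2.1,1.7,105,-1],[0,0,0,-2.1,1.7,110,-1],[0,0,0,-2.1,1.7,110,-1],[0,0,0,-2.1,1.7,110,-1],[0,0,0,-2.1,1.7,110,-1],[0,0,0,-2.1,1.7,110,-1]])

```text
time: 5.7
ee_pos: [0.5665, -0.0155, 0.0659]
eef_rot: [0.656, 0.755, 0.001, 0.001]
ft_force: [-1.1, 0.5, -2.4]
width: 0.0192
grip_force: 30.0
```

```bash
python3 - <<'E'
from h import *
goal(565.5,-13.6,35,8)
c=r.camera("side"); P=cloud(c).reshape(-1,3)*1000
e=np.array(r.read_state()["ee_pos"])*1000
circ(P,e[:2]+[0,3],10,e[2]-21,e[2]-4)
A=circ(P,(559.4,34.3),9,40,64);B=circ(P,(571.5,-55),6,40,64); print((A+B)/2)
E
```

```text
rot [ 0.0024 -0.0002 -0.0005] shift [ 2.  -0.8 30.9] at [566.5 -15.5  65.9]
circ [566.13 -10.91] n 50 rms 1.2
circ [559.59  34.62] n 62 rms 1.18
circ [571.61 -54.56] n 48 rms 1.26
[565.5998927   -9.97088601]
```

>>> apply_moves(steps=[[0,0,0,0.6,-0.4,4,-1],[0,0,0,0.6,-0.4,8,-1],[0,0,0,0.6,-0.4,11,-1],[0,0,0,0.6,-0.4,14,-1],[0,0,0,0.6,-0.4,17,-1],[0,0,0,0.6,-0.4,17,-1],[0,0,0,0.6,-0.4,17,-1]])

```text
time: 6.33
ee_pos: [0.565, -0.0151, 0.0473]
eef_rot: [0.656, 0.754, -0.0, -0.0]
ft_force: [0.1, 0.9, -0.8]
width: 0.0192
grip_force: 30.0
```

>>> apply_moves(steps=[[0,0,0,0,0,4,-1],[0,0,0,0,0,8,-1],[0,0,0,0,0,10,-1],[0,0,0,0,0,11.5,-1],[0,0,0,0,0,12.5,-1],[0,0,0,0,0,12.5,-1],[0,0,0,0,0,12.5,-1]])

```text
time: 6.92
ee_pos: [0.565, -0.0151, 0.035]
eef_rot: [0.656, 0.754, 0.0, -0.0]
ft_force: [-0.3, -0.0, -0.9]
width: 0.019
grip_force: 30.0
```

>>> apply_moves(steps=[[0,0,0,0,0,0,0],[0,0,0,0,0,0,0],[0,0,0,0,0,0,0],[0,0,0,0,0,0,0],[0,0,0,0,0,0,0],[0,0,0,0,0,0,0],[0,0,0,0,0,0,0],[0,0,0,0,0,-30,0.4],[0,0,0,0,0,-65,0.6],[0,0,0,0,0,-100,1],[0,0,0,0,0,-135,1],[0,0,0,0,0,-160,1],[0,0,0,0,0,-160,1]])

```text
time: 8.0
ee_pos: [0.5677, -0.0153, 0.2008]
eef_rot: [0.656, 0.754, 0.003, 0.003]
ft_force: [1.3, 0.2, -0.5]
width: 0.0757
grip_force: 0.0
```

```bash
python3 - <<'E'
from h import *
c=r.camera("side"); P=cloud(c).reshape(-1,3)*1000
p=circ(P,(565.5,-10.2),10,38,57)
k=(np.hypot(P[:,0]-p[0],P[:,1]-p[1])<12)&(P[:,2]<100); print("top z",np.sort(P[k,2])[-8:])
A=circ(P,(559.4,34.3),9,40,64);B=circ(P,(571.5,-55),6,40,64); print((A+B)/2)
U=(P[:,0]-512.3,P[:,1]+238)
k=(np.hypot(*U)<40)&(abs(P[:,2]-48)<4); (q,s,a)=cv2.minAreaRect(P[k][:,:2].astype(np.float32)); print("block side",q,s,a)
goal(512.3,-240.6,130,9.8)
E
```

```text
circ [564.46 -10.67] n 63 rms 1.0
top z [62.69058098 62.86156032 62.98997558 63.13582519 63.32532558 63.77988496
 64.20273777 64.4661211 ]
circ [558.85  34.02] n 64 rms 1.32
circ [571.46 -55.33] n 47 rms 0.96
[565.15484157 -10.65301701]
block side (511.55328369140625, -238.67388916015625) (47.81208419799805, 46.68818283081055) 10.1320219039917
rot [ 0.0053 -0.0003 -0.0322] shift [-215.8  -85.3   67.4] at [566.6 -15.1 197.9]
```

>>> apply_moves(steps=[[0,0,-0.033,-35,-14,11,1],[0,0,-0.033,-70,-28,22,1],[0,0,-0.033,-105,-42,33,1],[0,0,-0.033,-140,-55,44,1],[0,0,-0.033,-175,-69,55,1],[0,0,-0.033,-205,-81,66,1],[0,0,-0.033,-216,-85,80,1],[0,0,-0.033,-216,-85,100,1],[0,0,-0.033,-216,-85,100,1],[0,0,-0.033,-216,-85,100,1],[0,0,-0.033,-216,-85,100,1],[0,0,-0.033,-216,-85,100,1]])

```text
time: 9.05
ee_pos: [0.5116, -0.2402, 0.0959]
eef_rot: [0.643, 0.766, 0.0, 0.0]
ft_force: [-0.5, 0.4, 0.9]
width: 0.0869
grip_force: 0.0
```

```bash
python3 - <<'E'
from h import *
goal(512.3,-240.6,25,9.8)
E
```

```text
rot [0.0012 0.0002 0.0022] shift [-0.5  0.6 70.9] at [ 511.6 -240.2   95.9]
```

>>> apply_moves(steps=[[0,0,0,0,0.5,30,1],[0,0,0,0,0.5,55,1],[0,0,0,0,0.5,65,1],[0,0,0,0,0.5,70,1],[0,0,0,0,0.5,70,1],[0,0,0,0,0.5,70,1],[0,0,0,0,0.5,70,-1],[0,0,0,0,0.5,70,-1],[0,0,0,0,0.5,70,-1],[0,0,0,0,0.5,70,-1],[0,0,0,0,0.5,70,-1],[0,0,0,0,0.5,70,-1],[0,0,0,0,0.5,70,-1],[0,0,0,0,0.5,70,-1],[0,0,0,0,0.5,70,-1],[0,0,0,0,0.5,70,-1],[0,0,0,0,0.5,70,-1],[0,0,0,0,0.5,70,-1]], force=40)

```text
time: 10.55
ee_pos: [0.5114, -0.2406, 0.0251]
eef_rot: [0.644, 0.765, 0.0, 0.0]
ft_force: [0.5, 1.1, -0.2]
width: 0.0456
grip_force: 40.0
```

>>> apply_moves(steps=[[0,0,0,0,0,-15,-1],[0,0,0,0,0,-40,-1],[0,0,0,0,0,-70,-1],[0,0,0,0,0,-90,-1],[0,0,0,0,0,-100,-1],[0,0,0,0,0,-100,-1],[0,0,0,0,0,-100,-1],[0,0,0,0,0,-100,-1]], force=60)

```text
time: 11.22
ee_pos: [0.5103, -0.2401, 0.1232]
eef_rot: [0.644, 0.765, -0.001, -0.001]
ft_force: [-0.5, -0.1, -3.7]
width: 0.0454
grip_force: 60.0
```

```bash
python3 - <<'E'
from h import *
s=r.read_state(); print(s["width"],s["ft_force"])
goal(565.2,-14.5,125,7.8)
E
```

```text
0.045421122735021094 [-0.51703581 -0.06252641 -3.71711188]
rot [-0.0025 -0.0013  0.036 ] shift [212.9  92.8  -1.8] at [ 510.3 -240.1  123.2]
```

>>> apply_moves(steps=[[0,0,0.036,30,13,-2,-1],[0,0,0.036,60,26,-2,-1],[0,0,0.036,90,39,-2,-1],[0,0,0.036,120,52,-2,-1],[0,0,0.036,150,65,-2,-1],[0,0,0.036,180,78,-2,-1],[0,0,0.036,200,87,-2,-1],[0,0,0.036,210,92,-2,-1],[0,0,0.036,213,93,-2,-1],[0,0,0.036,213,93,-2,-1],[0,0,0.036,213,93,-2,-1],[0,0,0.036,213,93,-2,-1],[0,0,0.036,213,93,-2,-1]])

```text
time: 12.3
ee_pos: [0.5662, -0.0166, 0.127]
eef_rot: [0.658, 0.753, -0.0, 0.0]
ft_force: [-0.4, 0.4, -4.6]
width: 0.0457
grip_force: 60.0
```

```bash
python3 - <<'E'
from h import *
s=r.read_state(); print(np.round(s["joint_vel"],3),s["ft_force"]); goal(565.2,-14.5,125,7.8)
for n in ("side","top"):
    c=r.camera(n); save(c,n+"2.png"); P=cloud(c); np.savez(n+"2.npz",P=P); P=P.reshape(-1,3)*1000
    e=np.array(s["ee_pos"])*1000
    k=(np.hypot(P[:,0]-e[0],P[:,1]-e[1])<80)&(P[:,2]>e[2]-32)&(P[:,2]<e[2]+3); print(n,k.sum(),np.percentile(P[k],[1,50,99],axis=0).round(1).tolist())
E
```

```text
[-0.005 -0.001 -0.006 -0.006 -0.002  0.    -0.003] [-0.35984165  0.35363555 -4.57405248]
rot [-0.0001  0.0003 -0.0025] shift [ 2.2 -0.7  2. ] at [566.2 -16.6 127. ]
side 838 [[528.1, -80.8, 101.3], [546.2, -48.2, 118.8], [603.0, 42.8, 129.1]]Traceback (most recent call last):
  File "<stdin>", line 6, in <module>
    return _quantile_unchecked(
        a, q, axis, out, overwrite_input, method, keepdims, weights)
    return _ureduce(a,
                    func=_quantile_ureduce_func,
    ...<5 lines>...
                    overwrite_input=overwrite_input,
                    method=method)
    r = func(a, **kwargs)
    result = _quantile(arr,
                       quantiles=q,
    ...<2 lines>...
                       out=out,
                       weights=wgt)
    slices_having_nans = np.isnan(arr[-1, ...])
                                  ~~~^^^^^^^^^
IndexError: index -1 is out of bounds for axis 0 with size 0
```

View pics/side2.png

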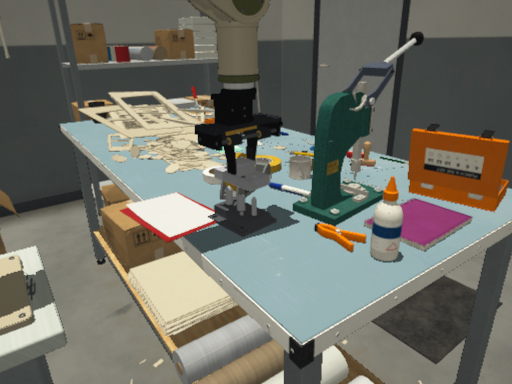

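View pics/top2.png

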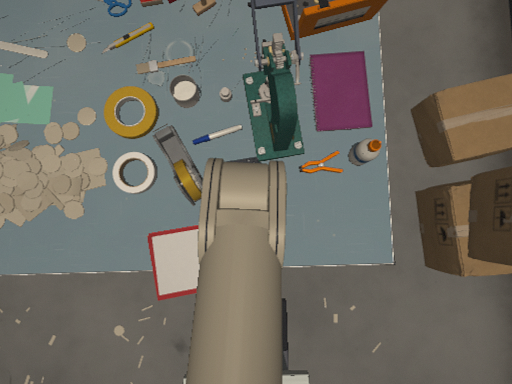

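The side view shows the upper half held level over the dowels, with the plate at about (243,180). The arm hides the parts from the top camera. I fit the plate's side faces against the lower half in this view.

```bash
cat >> h.py <<'E'
def box(P,c0,yaw,hx,hy,za,zb):
    "fit -x and -y side faces of an upright box at known yaw (mm)"
    C,S=np.cos(yaw),np.sin(yaw); M=np.array([[C,S],[-S,C]]); L=(P[:,:2]-np.array(c0))@M.T
    z=(P[:,2]>za)&(P[:,2]<zb)
    a=L[z&(abs(L[:,0]+hx)<7)&(abs(L[:,1])<hy-8)]; b=L[z&(abs(L[:,1]+hy)<7)&(abs(L[:,0])<hx-6)]
    ox,oy=np.median(a[:,0])+hx,np.median(b[:,1])+hy
    sl=np.polyfit(a[:,1],a[:,0],1)[0] if len(a)>10 else 0
    c=np.array(c0)+M.T@[ox,oy]; print("box",c.round(2),"n",len(a),len(b),"sd",a[:,0].std().round(2),b[:,1].std().round(2),"yaw",round(yaw-sl,4)); return c
E
python3 - <<'E'
from h import *
P=np.load("side2.npz")["P"].reshape(-1,3)*1000
for yaw in(.135,):
    p=box(P,(565.5,-11),yaw,30,63,105,119)
    l=box(P,(565.5,-11),yaw,32,65,16,28)
P0=np.load("side0.npz")["P"].reshape(-1,3)*1000
box(P0,(565.5,-11),.135,32,65,16,28)
A=circ(P,(559.4,34.3),9,40,64);B=circ(P,(571.5,-55),6,40,64);print((A+B)/2)
circ(P,(565,-10.5),10,38,57)
# plate top height / tilt
k=(np.hypot(P[:,0]-p[0],P[:,1]-p[1])<75)&(P[:,2]>95)&(P[:,2]<128);Q=P[k];print(np.percentile(Q[:,2],[1,99]))
E
```

```text
box [565.94 -14.25] n 179 99 sd 0.86 1.02 yaw 0.1342
box [565.48 -10.34] n 143 79 sd 0.8 0.91 yaw 0.134
box [565.29 -10.25] n 140 82 sd 0.85 1.21 yaw 0.1369
circ [559.39  34.33] n 66 rms 1.16
circ [571.1  -54.68] n 49 rms 1.12
[565.24641747 -10.17082059]
circ [564.63 -10.66] n 64 rms 1.0
[101.22951945 127.03344286]
```

>>> apply_moves(steps=[[0,0,0,3.4,-0.2,8,-1],[0,0,0,3.4,-0.2,16,-1],[0,0,0,3.4,-0.2,22,-1],[0,0,0,3.4,-0.2,22,-1],[0,0,0,3.4,-0.2,22,-1],[0,0,0,3.4,-0.2,22,-1],[0,0,0,3.4,-0.2,22,-1]])

```text
time: 12.98
ee_pos: [0.5661, -0.0116, 0.1053]
eef_rot: [0.657, 0.753, 0.0, 0.0]
ft_force: [-1.0, 0.0, -4.9]
width: 0.0454
grip_force: 60.0
```

```bash
python3 - <<'E'
from h import *
s=r.read_state(); print(s["ft_force"]); goal(565.2,-13.2,100,7.75)
P=cloud(r.camera("side")).reshape(-1,3)*1000; z=s["ee_pos"][2]*1000-25
box(P,(565.5,-11),.135,30,63,z+3,z+19); box(P,(565.5,-11),.135,32,65,16,28)
A=circ(P,(559.4,34.3),9,40,64);B=circ(P,(571.5,-55),6,40,64);print((A+B)/2)
E
```

```text
[-0.96128856  0.00551588 -4.9279462 ]
rot [0.0006 0.     0.0007] shift [-1.5 -1.1  5.3] at [566.1 -11.6 105.3]
box [565.75  -9.23] n 202 110 sd 0.86 0.89 yaw 0.137
box [565.32 -10.27] n 148 83 sd 1.01 1.06 yaw 0.1346
circ [559.57  34.25] n 60 rms 1.01
circ [571.8  -54.68] n 47 rms 1.08
[565.68274882 -10.21288206]
```

>>> apply_moves(steps=[[0,0,0,-1.2,-0.3,1,-1],[0,0,0,-1.2,-0.3,3,-1],[0,0,0,-1.2,-0.3,5,-1],[0,0,0,-1.2,-0.3,7,-1],[0,0,0,-1.2,-0.3,9,-1],[0,0,0,-1.2,-0.3,11,-1],[0,0,0,-1.2,-0.3,12,-1],[0,0,0,-1.2,-0.3,12,-1]])

```text
time: 13.7
ee_pos: [0.5655, -0.0128, 0.0927]
eef_rot: [0.657, 0.754, -0.0, -0.0]
ft_force: [-0.7, -0.4, -3.5]
width: 0.0457
grip_force: 60.0
```

>>> apply_moves(steps=[[0,0,0,0,0,2,-1],[0,0,0,0,0,4,-1],[0,0,0,0,0,6,-1],[0,0,0,0,0,8,-1],[0,0,0,0,0,10,-1],[0,0,0,0,0,10,-1]])

```text
time: 14.2
ee_pos: [0.5654, -0.0128, 0.0825]
eef_rot: [0.657, 0.754, -0.0, -0.0]
ft_force: [0.8, 0.4, -4.1]
width: 0.0456
grip_force: 60.0
```

>>> apply_moves(steps=[[0,0,0,0,0,3,-1],[0,0,0,0,0,6,-1],[0,0,0,0,0,9,-1],[0,0,0,0,0,12,-1],[0,0,0,0,0,15,-1],[0,0,0,0,0,18,-1],[0,0,0,0,0,20,-1],[0,0,0,0,0,20,-1]])

```text
time: 14.87
ee_pos: [0.5654, -0.0128, 0.0625]
eef_rot: [0.657, 0.754, -0.0, -0.0]
ft_force: [0.2, 0.8, -4.6]
width: 0.0458
grip_force: 60.0
```

>>> apply_moves(steps=[[0,0,0,0,0,1.5,-1],[0,0,0,0,0,3,-1],[0,0,0,0,0,4.5,-1],[0,0,0,0,0,6,-1],[0,0,0,0,0,7,-1],[0,0,0,0,0,7.5,-1],[0,0,0,0,0,7.5,-1],[0,0,0,0,0,7.5,-1]])

```text
time: 15.53
ee_pos: [0.566, -0.0128, 0.0561]
eef_rot: [0.657, 0.753, 0.0, 0.0]
ft_force: [-3.1, -0.3, 6.7]
width: 0.0457
grip_force: 60.0
```

>>> apply_moves(steps=[[0,0,0,0,0,1,-1],[0,0,0,0,0,1.5,-1],[0,0,0,0,0,2,-1],[0,0,0,0,0,2.5,-1],[0,0,0,0,0,2.5,-1],[0,0,0,0,0,2.5,-1]])

```text
time: 16.03
ee_pos: [0.566, -0.0128, 0.055]
eef_rot: [0.658, 0.753, 0.001, -0.0]
ft_force: [-11.7, 0.8, 23.3]
width: 0.0451
grip_force: 60.0
```

>>> apply_moves(steps=[[0,0,0,0,0,0.5,-1],[0,0,0,0,0,0.5,-1],[0,0,0,0,0,0.5,-1],[0,0,0,0,0,0.5,-1],[0,0,0,0,0,0.5,-1],[0,0,0,0,0,0.5,-1]])

```text
time: 16.53
ee_pos: [0.566, -0.0128, 0.055]
eef_rot: [0.658, 0.753, 0.001, -0.0]
ft_force: [-13.3, 0.1, 29.2]
width: 0.0458
grip_force: 60.0
```

```bash
python3 - <<'E'
from h import *
c=r.camera("side"); s=r.read_state(); print(s["ft_force"],s["ee_pos"])
cv2.imwrite("pics/end.png",cv2.resize(c["pixels"][140:260,170:310],None,fx=5,fy=5,interpolation=cv2.INTER_CUBIC)[...,::-1])
P=cloud(c).reshape(-1,3)*1000
box(P,(565.5,-10.3),.135,30,63,34,50); box(P,(565.5,-10.3),.135,32,65,14,26)
L=(P[:,:2]-[565.5,-10.3])@np.array([[.991,.1346],[-.1346,.991]]).T
for t in(-1,1):
    k=(abs(L[:,0]+10)<15)&(abs(L[:,1]-t*28)<4)&(abs(P[:,2]-52)<6);print("plate top",k.sum(),np.median(P[k,2]))
k=(abs(L[:,0]+10)<18)&(abs(L[:,1]+58)<4)&(abs(P[:,2]-52)<6);print(k.sum(),np.median(P[k,2]))
E
```

```text
[-14.3772047    1.25134517  29.32800159] [ 0.56594722 -0.01276798  0.05496736]
box [565.69 -10.49] n 186 101 sd 0.92 1.05 yaw 0.1391
box [565.54 -10.52] n 143 77 sd 0.87 0.85 yaw 0.1388
plate top 27 51.83765165892118
plate top 4 50.74003816604838
25 51.097154348079485
```

View pics/end.png

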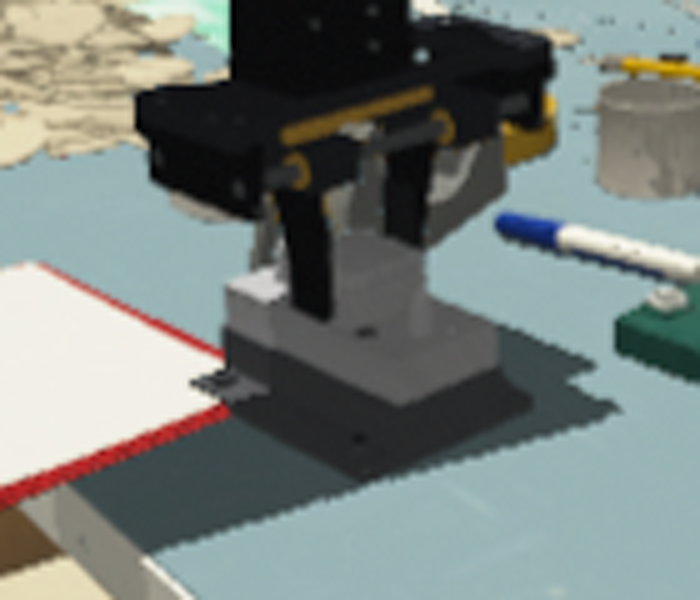

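The view shows the upper half flush on the lower one, with no gap along the seam around (350,390), still gripped and pressed. The plate top measures about 52 mm, as it should when home.

```bash
python3 -c "
from bench import r
print(r.close_job())"
```

```text
the job is handed in; nothing more can be done
None
```

The job is handed in: the punch stands in the bore, and the upper half is on both dowels, pressed flush with about 29 N and still gripped at 60 N; the arm never went near the glue bottle, tape or clamp, and no verdict was returned.

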